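Set the puzzle box: four clicks and enter

TASK

On the lid of the plywood puzzle box, turn the black dial exactly four clicks clockwise (seen from above) by pushing its orange peg round gently with a fingertip, without gripping it and never past the fourth click; then press the green button fully down and let it spring back. Do not press the green button before the dial is set, do not press the red one, and leave the loose things lying round about where they are.

Things in the scene. Friction and masses are not known exactly. Their poses are not given: they have to be found in the camera images.
- puzzle_box: Fixed plywood box with dark finger joints, 240 (x) x 360 (y) x 70 mm high, lid flat and shut. Origin at the centre of its underside on the table, z up. It stands turned by up to about 20 degrees. Dial and buttons are mounted on its lid, 70 mm above the table: the dial towards its +y end, the two buttons towards its -y end, 110 mm apart along its x
- dial_center (a point): Centre of the top face of the black dial, on its vertical axis, 100 mm above the table. The dial is a disc of 52 mm radius and 22 mm height on a fixed grey ring of 60 mm radius with 12 white ticks, 30 degrees apart. Its top is flat and bare but for the orange peg
- peg_top (a point): Centre of the top of the orange finger peg, an upright post of 14 mm diameter that stands 24 mm above the dial's top face (so this point is 124 mm above the table) at 38 mm from the dial's axis; it turns with the dial and may start at any bearing
- dial (a joint): Angle of the dial in rad, 0 at the start, growing clockwise seen from above. At the start it sits in a click stop; there is one every 0.5236 rad (30 degrees): the fourth click is 2.094. Between stops the dial resists with up to about 0.14 to 0.19 N m (about 4 to 5 N at the peg, felt rising then falling away), is hardest a quarter of a step past a stop, tips over at the half step and then snaps on by itself into the next stop, away from the finger; it stays there
- green_button (a joint): Travel of the green button in m, 0 up, 0.006 fully down; a spring needs 5 N for full travel and returns it
- green_button_top (a point): Centre of the top of the green button, a round green cap of 32 mm diameter in a black collar of 48 mm diameter and 12 mm height; its top is 22 mm above the lid, pressed straight down. Green and red may change places
- red_button (a joint): Travel of the red button in m, 0 up, 0.006 fully down. Not to be pressed
- red_button_top (a point): Centre of the top of the red button, the same shape as the green one
- button_cap: Loose yellow spare button cap on the lid, 24 mm diameter, 15 mm high, origin under its centre
- wooden_gear: Loose small plywood gear on the lid, 34 mm across, 6 mm high, origin under its centre
- mug: Loose blue mug on the table, 76 mm across, 90 mm high, origin under its centre
- phone: Loose dark phone lying on the table, 150 x 72 x 9 mm, origin under its centre
- kit_carton: Loose white and red carton on the table, 90 x 60 x 28 mm, origin under its centre
- tape_roll: Loose blue tape roll lying on the table, 84 mm across, 24 mm high, origin under its centre
- screwdriver: Loose red-handled screwdriver lying on the table beyond the box, about 200 mm long and 30 mm thick at most
- marker: Loose blue marker pen lying on the table beyond the box, 130 mm long, 14 mm thick, origin under its middle

How it is judged:
On the way, in this order (a step that is already met when the one before it is completed fails the run):
1. the dial rests in its fourth click (value of joint dial between 1.964 and 2.224 rad and velocity of joint dial below 0.3 rad/s), for 0.3 s.
2. the green button is pressed down, the dial still in its fourth click (value of joint dial between 1.964 and 2.224 rad and value of joint green_button above 0.0048 m).
At the end, for the whole second after the job is handed in: The dial rests in its fourth click clockwise from the start (2.094 rad, within 0.13), both buttons are up again (within 1.2 mm) (value of joint dial between 1.964 and 2.224 rad and velocity of joint dial between -0.1 and 0.1 rad/s and value of joint each of green_button, red_button below 0.0012 m); the robot touches nothing.
It fails at once if the dial is turned past its fourth click into the fifth, or backwards by a click (value of joint dial above 2.42 rad or value of joint dial below -0.33 rad).
It fails at once if the green button is pressed (over 2 mm) while the dial is not in its fourth click (value of joint green_button above 0.002 m and not (value of joint dial between 1.964 and 2.224 rad)).
It fails at once if the red button is pressed (over 2 mm) (value of joint red_button above 0.002 m).
It fails at once if the dial or its peg is gripped or forced (over 20 N from the fingers) (contact force between the fingers and dial above 20 N).
It fails at once if a loose thing is moved by more than 25 mm or lifted (distance of any of button_cap, wooden_gear, mug, phone, kit_carton, tape_roll, screwdriver, marker from where it was at the start of the episode above 0.025 m).
It also fails if it takes over 54 s, if anything falls off the work surface, if the arm or the gripper's body presses on something with over 40 N, if the wrist force passes 120 N, or if a joint passes its speed limit or range.

ROBOT

A 7-joint arm with a two-finger parallel gripper is mounted at the origin on the work surface. World frame = base frame: x ahead of the robot, y to its left, z up, the work surface at z = 0. Lengths are in m, angles in rad, forces in N, time in s.
With the tool pointing down it reaches from about 0.4 to 0.875 m from the base axis. Payload 19.3 kg.
Tool frame: the origin (TCP) lies at the very end of the fingers, on their centre line; the grasp point (between the pads) lies 19 mm behind it; z points along the fingers, y is the direction in which the jaws open and shut (so a half turn about z gives the same grasp; the last joint's range is limited). The gripper opens to 85 mm and grips with 20 to 120 N. Pads are 22 mm wide; open, the fingers measure 114 mm over their backs; the gripper's body (76 mm by 85 mm) begins 54 mm behind the grasp point. The pads swing forward as they close: fully open they stand 13 mm farther back than shut.
Start: joints at [1.084, 0.521, -0.036, 1.599, 0.021, 1.021, -0.113], TCP at [0.253, -0.571, 0.231] pointing down, gripper open.
Joint ranges: [-2.91, 2.91], [-0.3, 2.13], [-1.5, 1.42], [0.17, 2.43], [-1.26, 4.41], [0.16, 1.93], [-2.52, 2.52]. Speed limits (rad/s): [1.89, 1.89, 2.39, 2.39, 3.01, 3.01, 3.01].

INTERFACE

Orientations are given as [roll, pitch, yaw] about the fixed x, y, z axes, in that order (R = Rz(yaw) Ry(pitch) Rx(roll)).
In Python, from workcell import bot, vision, job_done gives the robot as it stands.
- The arm moves only by the tool arm_command, never from a script. Its arguments are lists of equal length, an entry for each row: "gripper": the finger opening in cm, from 0 to 8.54; "slide": the shift along the tool's x, y, z in cm, a list of three; "turn": the turn, a rotation vector about the tool's x, y, z in degrees, a list of three. A call has 1 to 5 rows; each row is the pose to reach, as a shift and turn from the pose commanded when the call began, along the tool's axes at that moment; what a row does not reach only later rows make up. A row lasts 1/8 s, in which the tool goes at most 62.5 mm and 10.7 degrees, less where a joint would pass 70% of its speed; a pose out of reach is approached as far as the arm can. A call with a gripper value outside its range is refused whole. The fingers move at their own pace and stop on an object; "force" is the grip in N (left out, the last holds). Time passes only in rows, so rows that repeat a pose let the fingers close. It gives the time, the measured TCP pose, the force and the opening at its end, in the units of the state.
- bot.observe(): the state, without advancing time (a new reading comes with each control period).
- vision.grab_frame(name): name is "scene" or "top"; returns the picture (480x640x3 uint8, blue, green, red); there is no depth.
- vision.camera_model(name): a dict with "mtx" (3x3 intrinsics, pixels), "T" (4x4, takes a point from camera to world coordinates). Camera axes: x right, y down, z forward; pixel columns grow to the right and rows downward; lengths in m; the calibration is good to about 2 mm. A picture is of the moment at which its call begins. camera_model takes no time and is no camera call.
- job_done(): hands the job in, once; it reports no verdict.
The state is a dict: "clock": time; "qpos": joint angles; "qd": joint speeds; "joint_efforts": joint torques, N m; "position": TCP position; "tool_rot": TCP orientation; "force": force on the tool from outside, world axes, zero at the start; "moment": the same for the moment, N m; "grip_width": finger opening in m.
Only numpy, scipy, OpenCV 4.12 (cv2) and the standard library are available. Lean on these libraries where they do the work, as an engineer would, in place of code of your own. Each camera call takes 0.05 s, during which the arm holds its last target. There are 200 camera calls.

## Working session

There is one attempt and no reset: what is moved stays moved. The work goes in short steps, Python scripts to look and compute and a tool call to move; the robot and the scene stay as the last step left them, time stands still between calls to the robot, and variables do not carry over. Pictures are saved under pics/ and viewed, about 8 in all and at most 12, crops included, and the job is handed in when it is done.

Besides the shell and the picture viewer there is one more tool, called as a command line: name --argument value ..., lists and objects as JSON in quotes. arm_command: Moves the arm, as the interface text tells. Its arguments: {"type":"object","properties":{"gripper":{"type":"array","items":{"type":"number"}},"slide":{"type":"array","items":{"type":"array","items":{"type":"number"}}},"turn":{"type":"array","items":{"type":"array","items":{"type":"number"}}},"force":{"type":"number"}},"required":["gripper","slide","turn"]}

```bash
mkdir -p pics; python3 - <<'E'
from workcell import bot, vision
import cv2
for n in("scene","top"):
    cv2.imwrite(f"pics/{n}0.png",vision.grab_frame(n)); m=vision.camera_model(n); print(n,m["mtx"].round(1).tolist(),m["T"].round(3).tolist())
o=bot.observe(); print({k:o[k] for k in("clock","position","tool_rot","force","grip_width")})
E
```

```text
scene [[519.7, 0.0, 330.5], [0.0, 519.7, 234.6], [0.0, 0.0, 1.0]] [[-0.83, 0.473, -0.295, 0.871], [0.558, 0.695, -0.454, 0.473], [-0.009, -0.541, -0.841, 0.904], [0.0, 0.0, 0.0, 1.0]]
top [[493.8, 0.0, 325.9], [0.0, 493.8, 235.8], [0.0, 0.0, 1.0]] [[-0.011, -0.983, 0.183, 0.422], [-1.0, 0.014, 0.014, 0.018], [-0.017, -0.183, -0.983, 0.913], [0.0, 0.0, 0.0, 1.0]]
{'clock': 0.1, 'position': array([ 0.25285994, -0.57123967,  0.23078926]), 'tool_rot': array([-3.14058809e+00,  7.43326858e-05,  4.16762242e-01]), 'force': array([1.00354504, 0.22756691, 0.71961909]), 'grip_width': 0.08538988354572496}
```

View pics/top0.png

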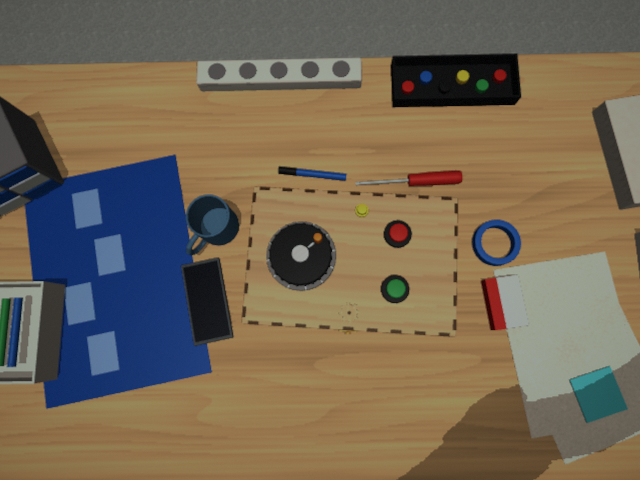

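View pics/scene0.png

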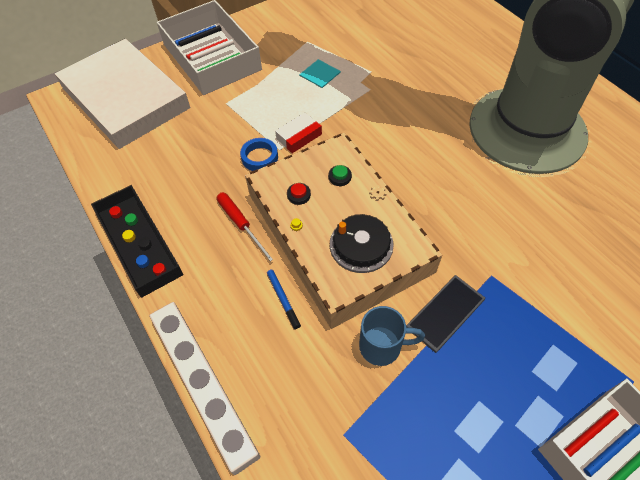

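Top view: dial around (301,255), peg (318,237), red button (399,232), green button (396,288), yellow cap (362,210), gear (349,312). In the scene view, the peg is at (342,227) and the green button at (340,172). Next I measure these.

```bash
cat > h.py <<'E'
import cv2, numpy as np
from workcell import bot, vision
def ray(n,uv,z):
    m=vision.camera_model(n);T=m["T"]
    d=T[:3,:3]@np.linalg.inv(m["mtx"])@[uv[0],uv[1],1]
    return T[:3,3]+d*(z-T[2,3])/d[2]
def blob(im,lo,hi,box):
    x0,y0,x1,y1=box
    k=cv2.inRange(cv2.cvtColor(im[y0:y1,x0:x1],cv2.COLOR_BGR2HSV),np.array(lo),np.array(hi))
    n,_,s,c=cv2.connectedComponentsWithStats(k)
    if n<2: return None,0,None
    i=1+s[1:,4].argmax(); return c[i]+[x0,y0],s[i,4],s[i,:4]+[x0,y0,0,0]
P=dict(orange=((5,150,80),(18,255,255)),green=((45,120,40),(85,255,255)),red=((0,170,70),(4,255,255)),yellow=((22,150,80),(34,255,255)),white=((0,0,140),(179,60,255)))
B=dict(top=(255,195,430,320),scene=(270,150,400,270))
W=dict(top=(285,240,317,270),scene=(350,228,375,246))
Z=dict(orange=.118,green=.09,red=.09,yellow=.08,white=.1)
def find(n,im,c): return blob(im,*P[c],(W if c=="white" else B)[n])
E
python3 - <<'E'
from h import *
for n in("top","scene"):
    im=cv2.imread(f"pics/{n}0.png")
    for c in P:
        uv,a,b=find(n,im,c)
        print(n,c,a,b,None if uv is None else (uv.round(1),ray(n,uv,Z[c]).round(4)))
    x,y=(318,237) if n=="top" else (342,227)
    print(cv2.cvtColor(im[y-8:y+12:3,x-6:x+8:3],cv2.COLOR_BGR2HSV).tolist())
im=cv2.imread("pics/top0.png")
a=cv2.resize(im[180:340,240:470],None,fx=3.4,fy=3.4,interpolation=cv2.INTER_CUBIC);cv2.imwrite("pics/crop.png",a)
E
```

```text
top orange 65 [313 233   9  10] (array([317.3, 237. ]), array([0.5676, 0.0435, 0.118 ]))
top green 301 [386 279  20  19] (array([395.5, 288.1]), array([ 0.4847, -0.0847,  0.09  ]))
top red 274 [389 223  19  19] (array([398.3, 232.1]), array([ 0.5791, -0.0929,  0.09  ]))
top yellow 138 [355 204  14  13] (array([361.4, 210. ]), array([ 0.6209, -0.032 ,  0.08  ]))
top white 194 [292 246  16  15] (array([299.8, 252.9]), array([0.5443, 0.0733, 0.1   ]))
[[[150, 10, 25], [0, 0, 26], [60, 14, 18], [23, 12, 82], [16, 104, 123]], [[30, 11, 24], [45, 18, 28], [12, 101, 38], [75, 22, 23], [12, 14, 90]], [[0, 0, 25], [15, 203, 156], [15, 198, 157], [13, 202, 97], [30, 15, 17]], [[0, 0, 26], [16, 190, 158], [17, 181, 158], [14, 205, 113], [0, 0, 28]], [[30, 9, 29], [11, 201, 75], [13, 213, 102], [11, 164, 53], [75, 20, 26]], [[75, 11, 144], [120, 9, 28], [0, 0, 28], [120, 9, 28], [150, 9, 28]], [[150, 9, 28], [0, 0, 28], [60, 9, 29], [60, 9, 28], [60, 9, 28]]]
scene orange 84 [339 221   7  13] (array([342. , 227.2]), array([0.5688, 0.0477, 0.118 ]))
scene green 188 [332 165  16  15] (array([339.6
[... 158 characters left out ...]
90 218  13  13] (array([296. , 224.1]), array([ 0.6227, -0.0283,  0.08  ]))
scene white 146 [355 231  15  12] (array([361.7, 236.5]), array([0.5437, 0.0751, 0.1   ]))
[[[17, 122, 227], [16, 126, 224], [15, 118, 154], [15, 71, 65], [0, 12, 41]], [[16, 125, 226], [16, 149, 227], [16, 244, 225], [13, 167, 96], [165, 12, 41]], [[16, 125, 226], [14, 242, 203], [17, 244, 227], [16, 244, 223], [165, 12, 41]], [[11, 58, 83], [12, 234, 121], [13, 237, 139], [13, 236, 132], [15, 12, 42]], [[10, 18, 43], [13, 234, 122], [13, 236, 134], [13, 235, 127], [0, 12, 42]], [[15, 12, 42], [0, 16, 31], [11, 152, 57], [10, 18, 43], [20, 23, 68]], [[0, 6, 42], [0, 12, 43], [15, 12, 42], [10, 18, 43], [0, 12, 43]]]
```

View pics/crop.png

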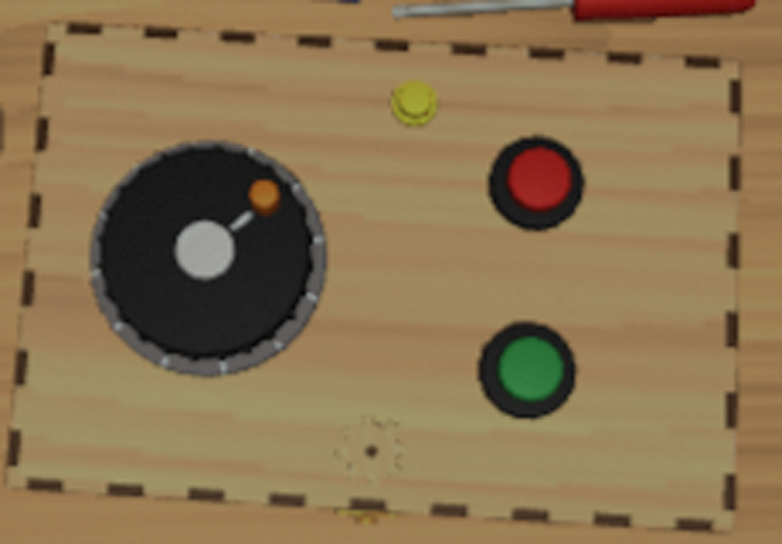

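Both views agree to within about 4 mm. The averages are:
- dial centre (0.544, 0.074)
- peg (0.568, 0.0455), bearing -50°
- green button (0.485, -0.0825)

Plan: close the fingers and push with their side face along tool +x, using yaw 190° for clicks 1-2 and yaw 130° for clicks 3-4. First I translate to above the start point.

arm_command --gripper '[0,0,0,0,0]' --slide '[[3.7,-2.9,0],[7.5,-5.7,0],[11.2,-8.6,0],[15,-11.5,0],[18.7,-14.3,0]]' --turn '[[0,0,0],[0,0,0],[0,0,0],[0,0,0],[0,0,0]]' --force 40

```text
clock: 0.72
position: [0.3666, -0.3635, 0.2312]
tool_rot: [-3.141, 0.0, 0.417]
force: [0.0, -1.6, 0.1]
grip_width: -0.0001
```

arm_command --gripper '[0,0,0,0,0]' --slide '[[3.7,-2.9,0],[7.5,-5.7,0],[11.2,-8.6,0],[15,-11.5,0],[18.7,-14.3,0]]' --turn '[[0,0,0],[0,0,0],[0,0,0],[0,0,0],[0,0,0]]'

```text
clock: 1.35
position: [0.4797, -0.1571, 0.2312]
tool_rot: [-3.142, 0.0, 0.417]
force: [0.3, -0.1, -0.3]
grip_width: -0.0005
```

arm_command --gripper '[0,0,0,0,0]' --slide '[[3.7,-2.9,0.6],[7.5,-5.7,1.2],[11.2,-8.6,1.8],[15,-11.5,2.4],[18.7,-14.3,3]]' --turn '[[0,0,0],[0,0,0],[0,0,0],[0,0,0],[0,0,0]]'

```text
clock: 1.98
position: [0.5928, 0.0493, 0.2009]
tool_rot: [-3.142, 0.0, 0.417]
force: [0.6, -0.4, -0.5]
grip_width: -0.0002
```

arm_command --gripper '[0,0,0,0,0]' --slide '[[0,0,0],[0,0,0],[0,0,0],[0,0,0],[0,0,0]]' --turn '[[0,0,-10],[0,0,-20],[0,0,-30],[0,0,-40],[0,0,-50]]'

```text
clock: 2.6
position: [0.5921, 0.0478, 0.201]
tool_rot: [-3.141, 0.0, 1.295]
force: [1.0, 0.2, -1.0]
grip_width: -0.0003
```

```bash
python3 -c "
from workcell import bot
o=bot.observe();print(o['clock'],o['position'].round(4),o['tool_rot'].round(3),o['qpos'],o['grip_width'],o['force'])"
```

```text
2.6 [0.5921 0.0478 0.201 ] [-3.141  0.     1.295] [ 0.12849724  0.53606077 -0.44290271  1.69854126  0.26874883  0.9682282
 -0.68930908] -0.00029792232140311457 [ 0.95364211  0.22307534 -1.0486573 ]
```

arm_command --gripper '[0,0,0,0,0]' --slide '[[0,0,0],[0,0,0],[0,0,0],[0,0,0],[0,0,0]]' --turn '[[0,0,-10],[0,0,-20],[0,0,-30],[0,0,-40],[0,0,-50]]'

```text
clock: 3.22
position: [0.5922, 0.0478, 0.201]
tool_rot: [-3.141, -0.0, 2.168]
force: [0.6, 0.3, 0.2]
grip_width: -0.0005
```

arm_command --gripper '[0,0,0,0,0]' --slide '[[0,0,0],[0,0,0],[0,0,0],[0,0,0],[0,0,0]]' --turn '[[0,0,-10],[0,0,-20],[0,0,-30],[0,0,-40],[0,0,-50]]'

```text
clock: 3.85
position: [0.5922, 0.0477, 0.201]
tool_rot: [-3.141, -0.001, 3.04]
force: [0.1, -0.2, -0.7]
grip_width: -0.0
```

arm_command --gripper '[0,0,0,0]' --slide '[[0,0,0],[0,0,0],[0,0,0],[0,0,0]]' --turn '[[0,0,-8],[0,0,-16],[0,0,-16],[0,0,-16]]'

```text
clock: 4.35
position: [0.5923, 0.0478, 0.2012]
tool_rot: [3.142, -0.0, -2.973]
force: [-0.3, 0.0, -0.2]
grip_width: 0.0001
```

```bash
python3 - <<'E'
from h import *
o=bot.observe();print(o['clock'],o['position'].round(4),o['tool_rot'].round(3),o['qpos'].round(2),o['force'])
im=[vision.grab_frame(n) for n in("scene","top")]
for n,i in zip(("scene","top"),im):
    for c in ("orange","white"):
        uv,a,b=find(n,i,c); print(n,c,a,b,ray(n,uv,Z[c]).round(4) if a else 0)
cv2.imwrite("pics/pair1.png",np.hstack([cv2.resize(im[0][100:300,260:460],(400,400)),cv2.resize(im[1][150:350,220:420],(400,400))]))
E
```

```text
4.35 [0.5923 0.0478 0.2012] [ 3.142 -0.    -2.973] [ 0.43  0.66 -0.92  1.68  0.58  1.1   1.07] [-0.32775509  0.03525113 -0.20535622]
scene orange 82 [339 221   7  13] [0.5688 0.0477 0.118 ]
scene white 150 [355 231  15  12] [0.5434 0.0751 0.1   ]
top orange 6 [315 240   4   3] [0.5604 0.0453 0.118 ]
top white 221 [292 245  17  17] [0.5444 0.0734 0.1   ]
```

View pics/pair1.png

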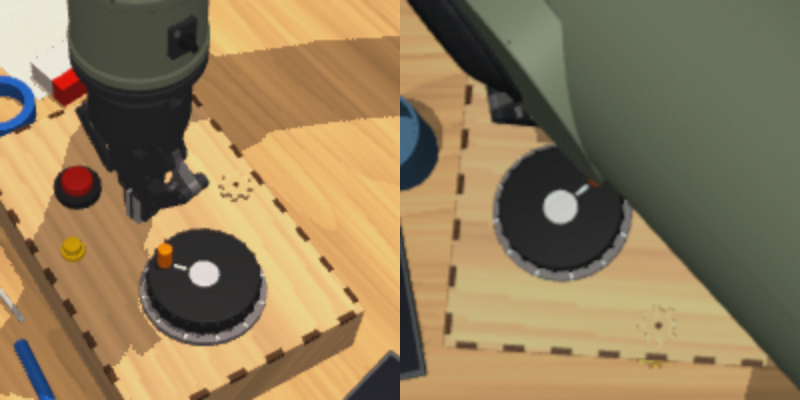

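```bash
python3 - <<'E'
from h import *
o=bot.observe();m=vision.camera_model("scene");im=vision.grab_frame("scene")
Ti=np.linalg.inv(m["T"])
def pr(p):
    q=m["mtx"]@(Ti@np.r_[p,1])[:3];return q[:2]/q[2]
a=cv2.resize(im[120:270,280:430],(600,600),interpolation=cv2.INTER_CUBIC)
for d,c in(((0,0,0),(0,0,255)),((0,0,.073),(255,0,0)),((.011,0,0),(0,255,0)),((0,.0145,0),(255,255,0))):
    u=pr(o["position"]+d);print(u);cv2.circle(a,tuple(int(t) for t in (u-[280,120])*4),4,c,-1)
cv2.imwrite("pics/z.png",a)
E
```

```text
[330.92357905 206.26836316]
[330.51148583 178.59081923]
[325.42564745 209.29806652]
[335.81795599 212.14664314]
```

View pics/z.png

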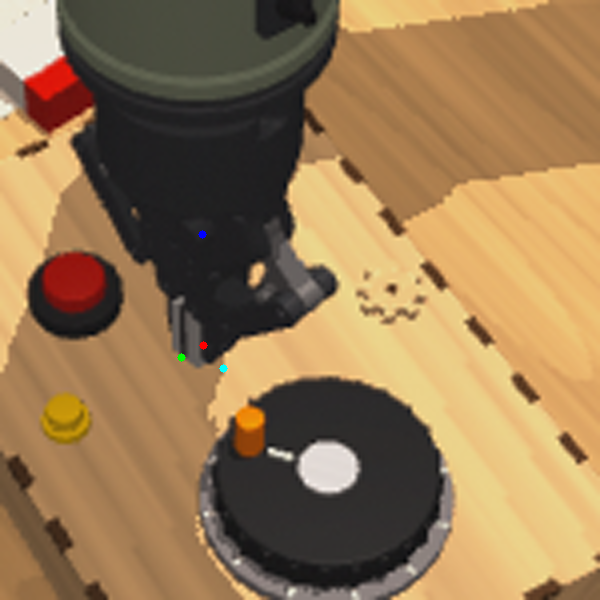

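The closed fingertip sits at the TCP and is about 22 mm wide, with its side towards the peg. Now I lower it to z≈0.108 beside the peg, with the gripper body well above.

arm_command --gripper '[0,0,0,0,0]' --slide '[[0,0,3],[0,0,6],[0,0,8],[0,0,9.2],[0,0,9.2]]' --turn '[[0,0,0],[0,0,0],[0,0,0],[0,0,0],[0,0,0]]'

```text
clock: 5.12
position: [0.5922, 0.048, 0.109]
tool_rot: [3.141, -0.001, -2.969]
force: [0.2, 0.1, -0.2]
grip_width: -0.0001
```

arm_command --gripper '[0,0,0,0,0]' --slide '[[0.3,0,0],[0.5,0,0],[0.8,0,0],[1,0,0],[1.2,0,0]]' --turn '[[0,0,0],[0,0,0],[0,0,0],[0,0,0],[0,0,0]]'

```text
clock: 5.75
position: [0.5815, 0.0451, 0.1097]
tool_rot: [-3.141, 0.002, -2.97]
force: [9.8, -5.5, -0.4]
grip_width: -0.0003
```

arm_command --gripper '[0,0,0,0,0]' --slide '[[0.2,0,0],[0.4,0,0],[0.6,0,0],[0.8,0,0],[0.8,0,0]]' --turn '[[0,0,0],[0,0,0],[0,0,0],[0,0,0],[0,0,0]]'

```text
clock: 6.38
position: [0.5723, 0.0445, 0.1093]
tool_rot: [3.141, -0.0, -2.969]
force: [0.4, 0.1, 0.1]
grip_width: 0.0003
```

```bash
cat > look.py <<'E'
from h import *
o=bot.observe();print(o['clock'],o['position'].round(4),o['tool_rot'].round(3),o['force'].round(1))
C=np.array([.5437,.0751]); im=vision.grab_frame("scene")
uv,a,b=find("scene",im,"orange"); p=ray("scene",uv,.112)[:2]; v=p-C
print("peg",a,b,p.round(4),"r",np.hypot(*v).round(4),"bearing",np.degrees(np.arctan2(v[1],v[0])).round(1))
cv2.imwrite("pics/last.png",cv2.resize(im[140:290,280:430],(600,600),interpolation=cv2.INTER_CUBIC))
E
python3 look.py
```

```text
6.375 [0.5723 0.0445 0.1093] [ 3.141 -0.    -2.969] [0.4 0.1 0.1]
peg 17 [273 220   6   6] [ 0.6616 -0.0334] r 0.1602 bearing -42.6
```

View pics/last.png

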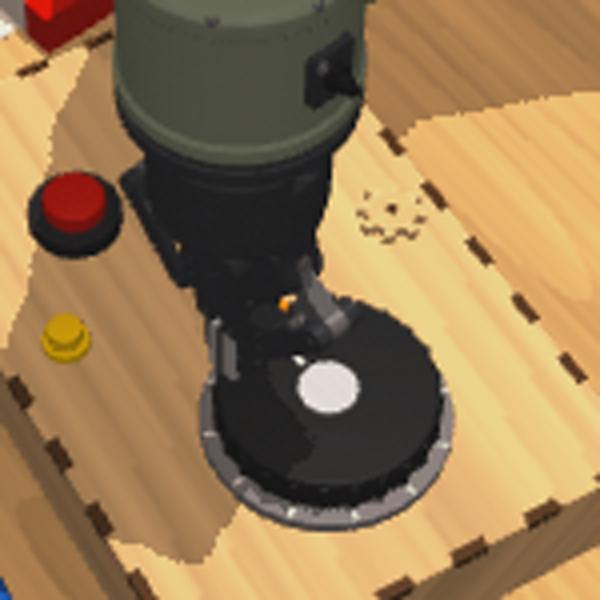

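```bash
cat > pt.py <<'E'
import sys
from h import *
def brg(u,v,z):
    d=ray("scene",(u,v),z)[:2]-[.5437,.0751]; return np.degrees(np.arctan2(d[1],d[0])).round(1),np.hypot(*d).round(4)
a=list(map(float,sys.argv[1:]))
for i in range(0,len(a),3): print(brg(*a[i:i+3]))
E
python3 pt.py 355 229.5 .1 351.7 215.7 .118 353.5 234 .1; python3 -c "
import cv2
im=cv2.imread('pics/scene0.png')[140:290,280:430]
im=cv2.resize(im,(600,600),interpolation=cv2.INTER_CUBIC);import numpy as np
h=cv2.inRange(im[370-10:400,260:300],np.array([110]*3),np.array([255]*3));print(np.argwhere(h).mean(0)[::-1]/4+[345,230])"
```

```text
(np.float64(-86.4), np.float64(0.0195))
(np.float64(-96.1), np.float64(0.0385))
(np.float64(-54.5), np.float64(0.0159))
[350.67073171 233.83536585]
```

The pointer stub at (355,229) shows a bearing of about -84°, so the dial is one click on and the force is back to zero. Now click 2, slowly.

arm_command --gripper '[0,0,0,0,0]' --slide '[[0.2,0,0],[0.4,0,0],[0.6,0,0],[0.7,0,0],[0.8,0,0]]' --turn '[[0,0,0],[0,0,0],[0,0,0],[0,0,0],[0,0,0]]'

```text
clock: 7.05
position: [0.5647, 0.043, 0.1093]
tool_rot: [3.142, 0.0, -2.969]
force: [1.0, 0.1, 0.4]
grip_width: 0.0001
```

arm_command --gripper '[0,0,0,0,0]' --slide '[[0.15,0,0],[0.3,0,0],[0.45,0,0],[0.6,0,0],[0.75,0,0]]' --turn '[[0,0,0],[0,0,0],[0,0,0],[0,0,0],[0,0,0]]'

```text
clock: 7.68
position: [0.5577, 0.0416, 0.1094]
tool_rot: [-3.141, 0.001, -2.969]
force: [4.8, -1.0, -0.8]
grip_width: -0.0
```

arm_command --gripper '[0,0,0]' --slide '[[0.1,0,0],[0.15,0,0],[0.15,0,0]]' --turn '[[0,0,0],[0,0,0],[0,0,0]]'

```text
clock: 8.05
position: [0.5556, 0.0416, 0.1093]
tool_rot: [3.141, -0.0, -2.969]
force: [0.4, -0.1, 0.5]
grip_width: 0.0001
```

```bash
python3 look.py
```

```text
8.05 [0.5556 0.0416 0.1093] [ 3.141 -0.    -2.969] [ 0.4 -0.1  0.5]
peg 17 [273 220   6   6] [ 0.6616 -0.0334] r 0.1602 bearing -42.6
```

View pics/last.png

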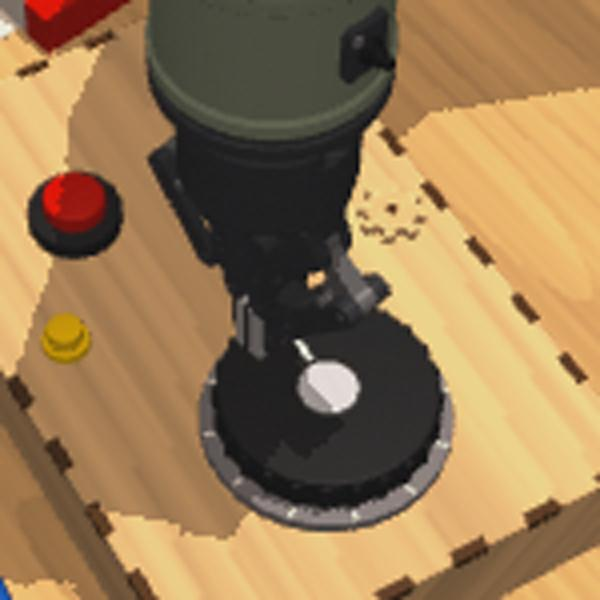

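The pointer stub is at about (301,345), and it's ambiguous whether the dial is on click 1 or 2. I'll back off, raise, start the re-orientation and look again.

arm_command --gripper '[0,0,0,0,0]' --slide '[[-1,0,0],[-2.5,0,0],[-2.5,0,-3],[-3,0,-6],[-4,0,-9]]' --turn '[[0,0,0],[0,0,0],[0,0,0],[0,0,0],[0,0,0]]'

```text
clock: 8.72
position: [0.5957, 0.0486, 0.2003]
tool_rot: [3.141, -0.0, -2.969]
force: [1.0, -0.3, 0.1]
grip_width: -0.0
```

```bash
python3 look.py; python3 pt.py 354.5 225.3 .1 356 227.5 .1
```

```text
8.725 [0.5957 0.0486 0.2003] [ 3.141 -0.    -2.969] [ 1.  -0.3  0.1]
peg 89 [344 214   8  13] [0.5486 0.0369] r 0.0385 bearing -82.7
(np.float64(-97.1), np.float64(0.0278))
(np.float64(-97.5), np.float64(0.0222))
```

View pics/last.png

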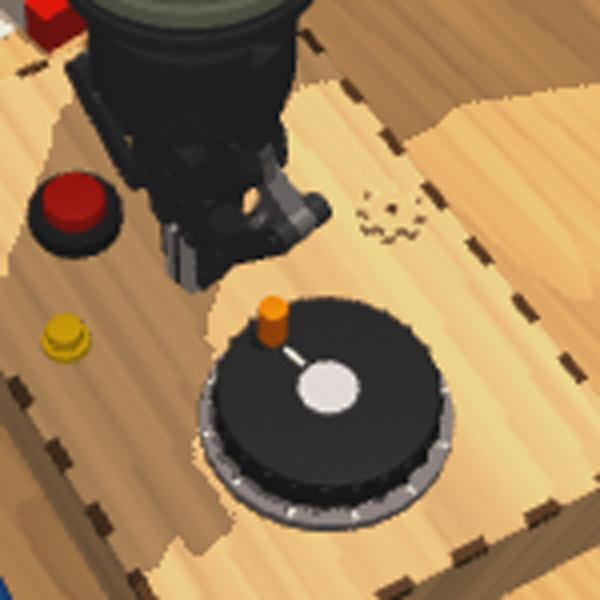

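The peg is at bearing -83°, so the dial is on click 1. The finger had stopped right at the tipping point and the dial fell back when I withdrew. I'll redo click 2 and go about 4 mm further.

arm_command --gripper '[0,0,0,0,0]' --slide '[[0.5,0,3],[1,0,6],[1.3,0,9],[1.6,0,9.1],[2,0,9.1]]' --turn '[[0,0,0],[0,0,0],[0,0,0],[0,0,0],[0,0,0]]'

```text
clock: 9.4
position: [0.576, 0.0454, 0.1092]
tool_rot: [3.141, 0.001, -2.969]
force: [0.6, 0.2, 1.1]
grip_width: -0.0001
```

arm_command --gripper '[0,0,0,0,0]' --slide '[[0.3,0,0],[0.6,0,0],[0.9,0,0],[1.1,0,0],[1.3,0,0]]' --turn '[[0,0,0],[0,0,0],[0,0,0],[0,0,0],[0,0,0]]'

```text
clock: 10.02
position: [0.563, 0.0426, 0.1085]
tool_rot: [-3.141, 0.001, -2.969]
force: [2.9, -1.2, 0.0]
grip_width: -0.0
```

arm_command --gripper '[0,0,0,0,0]' --slide '[[0.2,0,0],[0.4,0,0],[0.6,0,0],[0.8,0,0],[1,0,0]]' --turn '[[0,0,0],[0,0,0],[0,0,0],[0,0,0],[0,0,0]]'

```text
clock: 10.65
position: [0.5524, 0.0411, 0.1082]
tool_rot: [3.141, -0.001, -2.969]
force: [0.2, 0.8, -0.4]
grip_width: -0.0001
```

arm_command --gripper '[0,0,0,0]' --slide '[[0.1,0,0],[0.1,0,0],[0.1,0,0],[-1,0,0]]' --turn '[[0,0,0],[0,0,0],[0,0,0],[0,0,0]]'

```text
clock: 11.15
position: [0.5629, 0.0426, 0.1084]
tool_rot: [-3.141, -0.0, -2.969]
force: [-0.5, -0.0, -1.3]
grip_width: -0.0002
```

arm_command --gripper '[0,0,0,0,0]' --slide '[[-1.5,0,-1],[-2,0,-4],[-3,0,-7],[-3,0,-9],[-3,0,-9]]' --turn '[[0,0,0],[0,0,0],[0,0,0],[0,0,0],[0,0,0]]'

```text
clock: 11.78
position: [0.5928, 0.048, 0.1993]
tool_rot: [-3.141, 0.002, -2.969]
force: [-0.4, 0.2, -0.0]
grip_width: 0.0003
```

```bash
python3 look.py
```

```text
11.775 [0.5928 0.048  0.1993] [-3.141e+00  2.000e-03 -2.969e+00] [-0.4  0.2 -0. ]
peg 85 [354 210   8  13] [0.5289 0.0393] r 0.0388 bearing -112.5
```

Click 2 is confirmed: bearing -112.5°, 60° from the start. Now I re-orient to yaw 130° for clicks 3 and 4.

arm_command --gripper '[0,0,0,0,0]' --slide '[[1.1,-0.4,0],[2.2,-0.8,0],[3.2,-1.2,0],[4.3,-1.7,0],[5.3,-2.1,0]]' --turn '[[0,0,10],[0,0,20],[0,0,30],[0,0,40],[0,0,50]]'

```text
clock: 12.45
position: [0.5427, 0.0175, 0.1973]
tool_rot: [-3.14, -0.001, 2.435]
force: [0.0, 0.1, 0.0]
grip_width: 0.0001
```

arm_command --gripper '[0,0,0]' --slide '[[0,0,0],[0,0,0],[0,0,0]]' --turn '[[0,0,10],[0,0,10],[0,0,10]]'

```text
clock: 12.82
position: [0.5435, 0.0182, 0.1978]
tool_rot: [-3.141, -0.0, 2.271]
force: [-0.4, 0.3, 0.5]
grip_width: 0.0001
```

```bash
python3 look.py; python3 -c "
from h import *
im=vision.grab_frame('top');uv,a,b=find('top',im,'orange');print(a,b,ray('top',uv,.118) if a else '')"
```

```text
12.825 [0.5435 0.0182 0.1978] [-3.141 -0.     2.271] [-0.4  0.3  0.5]
peg 87 [354 210   8  13] [0.5288 0.0391] r 0.039 bearing -112.4
0 None
```

arm_command --gripper '[0,0,0,0,0]' --slide '[[0,0,3],[0,0,6],[0,0,8],[0,0,8.9],[0.3,0,8.9]]' --turn '[[0,0,0],[0,0,0],[0,0,0],[0,0,0],[0,0,0]]'

```text
clock: 13.55
position: [0.5418, 0.0204, 0.1092]
tool_rot: [-3.141, -0.0, 2.267]
force: [0.1, -1.3, 0.3]
grip_width: -0.0001
```

arm_command --gripper '[0,0,0,0,0]' --slide '[[0.2,0,0],[0.4,0,0],[0.5,0,0],[0.6,0,0],[0.7,0,0]]' --turn '[[0,0,0],[0,0,0],[0,0,0],[0,0,0],[0,0,0]]'

```text
clock: 14.18
position: [0.5373, 0.0254, 0.1094]
tool_rot: [-3.141, 0.0, 2.267]
force: [0.1, -3.1, 1.5]
grip_width: -0.0002
```

arm_command --gripper '[0,0,0,0,0]' --slide '[[0.15,0,0],[0.3,0,0],[0.45,0,0],[0.6,0,0],[0.75,0,0]]' --turn '[[0,0,0],[0,0,0],[0,0,0],[0,0,0],[0,0,0]]'

```text
clock: 14.8
position: [0.5322, 0.0301, 0.1091]
tool_rot: [-3.14, 0.001, 2.266]
force: [-0.5, -7.0, -0.8]
grip_width: -0.0001
```

arm_command --gripper '[0,0,0]' --slide '[[0.15,0,0],[0.3,0,0],[0.3,0,0]]' --turn '[[0,0,0],[0,0,0],[0,0,0]]'

```text
clock: 15.18
position: [0.5305, 0.0342, 0.1093]
tool_rot: [3.141, -0.0, 2.267]
force: [0.4, 0.2, -1.4]
grip_width: 0.0002
```

```bash
python3 look.py
```

```text
15.175 [0.5305 0.0342 0.1093] [ 3.141 -0.     2.267] [ 0.4  0.2 -1.4]
peg 88 [364 210   8  13] [0.5138 0.0509] r 0.0384 bearing -141.0
```

View pics/last.png

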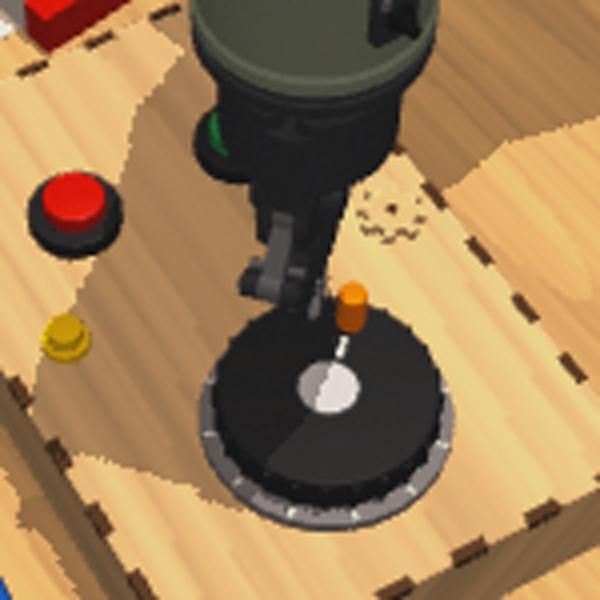

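Click 3 is reached: bearing -141°, peg visible at (352,307) in the crop and standing just ahead of the finger. Now the fourth, in small steps.

arm_command --gripper '[0,0,0,0,0]' --slide '[[0.2,0,0],[0.4,0,0],[0.6,0,0],[0.8,0,0],[0.9,0,0]]' --turn '[[0,0,0],[0,0,0],[0,0,0],[0,0,0],[0,0,0]]'

```text
clock: 15.85
position: [0.5248, 0.0406, 0.1093]
tool_rot: [-3.141, 0.0, 2.267]
force: [0.8, -2.0, 0.0]
grip_width: -0.0001
```

arm_command --gripper '[0,0,0,0,0]' --slide '[[0.1,0,0],[0.2,0,0],[0.3,0,0],[0.4,0,0],[0.4,0,0]]' --turn '[[0,0,0],[0,0,0],[0,0,0],[0,0,0],[0,0,0]]'

```text
clock: 16.48
position: [0.5222, 0.0435, 0.1093]
tool_rot: [-3.141, 0.0, 2.267]
force: [0.5, -5.4, 0.5]
grip_width: -0.0
```

```bash
python3 look.py
```

```text
16.475 [0.5222 0.0435 0.1093] [-3.141  0.     2.267] [ 0.5 -5.4  0.5]
peg 89 [367 211   8  13] [0.5105 0.0555] r 0.0386 bearing -149.5
```

arm_command --gripper '[0,0,0,0,0]' --slide '[[0.1,0,0],[0.2,0,0],[0.3,0,0],[0.4,0,0],[0.4,0,0]]' --turn '[[0,0,0],[0,0,0],[0,0,0],[0,0,0],[0,0,0]]'

```text
clock: 17.15
position: [0.5196, 0.0474, 0.1093]
tool_rot: [3.141, -0.0, 2.267]
force: [-0.1, -0.0, 0.2]
grip_width: 0.0
```

```bash
python3 look.py
```

```text
17.15 [0.5196 0.0474 0.1093] [ 3.141 -0.     2.267] [-0.1 -0.   0.2]
peg 87 [372 214   8  13] [0.5066 0.0653] r 0.0384 bearing -165.2
```

```bash
python3 look.py; python3 look.py;python3 look.py
```

```text
17.2 [0.5196 0.0473 0.1093] [ 3.141 -0.     2.267] [-0.5  1.   0.2]
peg 87 [374 216   8  13] [0.5056 0.071 ] r 0.0383 bearing -173.8
17.25 [0.5196 0.0472 0.1093] [ 3.141 -0.     2.267] [ 0.3 -0.4 -0.4]
peg 84 [374 215   8  13] [0.5055 0.0701] r 0.0386 bearing -172.6
17.3 [0.5197 0.0471 0.1093] [ 3.141 -0.     2.267] [-0.4  0.2 -0.2]
peg 87 [373 215   8  13] [0.506  0.0691] r 0.0381 bearing -170.9
```

Click 4: the bearing has settled at about -172°. I retreat, rise and go above the green button.

arm_command --gripper '[0,0,0,0,0]' --slide '[[-1,0,0],[-2,0,-1],[-3,-1,-4],[-5,-5,-4.5],[-6.5,-9,-4.5]]' --turn '[[0,0,0],[0,0,0],[0,0,0],[0,0,0],[0,0,0]]'

```text
clock: 17.98
position: [0.4925, -0.0625, 0.1554]
tool_rot: [3.141, 0.001, 2.266]
force: [0.4, -0.7, -0.2]
grip_width: -0.0001
```

arm_command --gripper '[0,0,0]' --slide '[[-1.2,-2,2],[-1.2,-2,4],[-1.2,-2,4]]' --turn '[[0,0,0],[0,0,0],[0,0,0]]'

```text
clock: 18.35
position: [0.4844, -0.0833, 0.114]
tool_rot: [-3.141, -0.001, 2.266]
force: [-0.2, 0.9, 0.6]
grip_width: 0.0
```

```bash
python3 look.py; python3 -c "
from h import *
im=vision.grab_frame('scene')
cv2.imwrite('pics/g.png',cv2.resize(im[100:250,280:430],(600,600),interpolation=cv2.INTER_CUBIC))"
```

```text
18.35 [ 0.4844 -0.0833  0.114 ] [-3.141e+00 -1.000e-03  2.266e+00] [-0.2  0.9  0.6]
peg 83 [373 215   9  13] [0.5058 0.0695] r 0.0384 bearing -171.6
```

View pics/g.png

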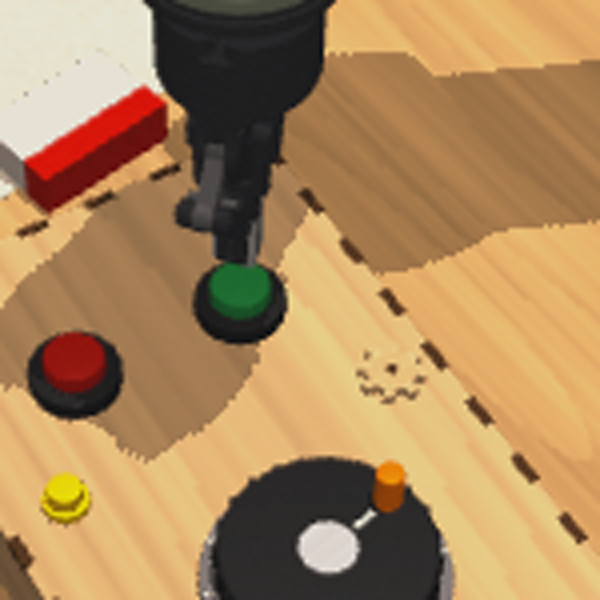

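The tip is over the green cap and the dial holds at -171.6°. Pressing now.

arm_command --gripper '[0,0,0,0,0]' --slide '[[0,0,1],[0,0,2],[0,0,2.3],[0,0,2.6],[0,0,2.7]]' --turn '[[0,0,0],[0,0,0],[0,0,0],[0,0,0],[0,0,0]]'

```text
clock: 19.08
position: [0.4844, -0.0827, 0.0872]
tool_rot: [-3.141, -0.0, 2.267]
force: [-3.1, 0.2, 3.9]
grip_width: 0.0002
```

arm_command --gripper '[0,0,0]' --slide '[[0,0,0.1],[0,0,0.15],[0,0,0.15]]' --turn '[[0,0,0],[0,0,0],[0,0,0]]'

```text
clock: 19.45
position: [0.4845, -0.0827, 0.086]
tool_rot: [-3.141, 0.0, 2.267]
force: [-5.2, 1.3, 7.9]
grip_width: 0.0002
```

arm_command --gripper '[0,0,0]' --slide '[[0,0,0.1],[0,0,0.1],[0,0,0.1]]' --turn '[[0,0,0],[0,0,0],[0,0,0]]'

```text
clock: 19.82
position: [0.4846, -0.0827, 0.0857]
tool_rot: [-3.141, 0.001, 2.267]
force: [-10.6, 2.4, 27.5]
grip_width: 0.0001
```

The force jumps to 27 N with the tip barely moving (z 0.0857), so the button is bottomed. Release and rise.

arm_command --gripper '[0,0,0,0,0]' --slide '[[0,0,-1],[0,0,-4],[0,0,-8],[0,0,-12],[0,0,-12]]' --turn '[[0,0,0],[0,0,0],[0,0,0],[0,0,0],[0,0,0]]'

```text
clock: 20.45
position: [0.4861, -0.083, 0.2074]
tool_rot: [3.139, 0.004, 2.266]
force: [0.7, -0.2, -0.9]
grip_width: -0.0004
```

```bash
python3 look.py; python3 - <<'E'
from h import *
n="scene"; im=vision.grab_frame(n); i0=cv2.imread("pics/scene0.png")
for c in("green","red","yellow"):
    for i in(i0,im): print(c,find(n,i,c))
cv2.imwrite("pics/end.png",im)
E
```

```text
20.45 [ 0.4861 -0.083   0.2074] [3.139 0.004 2.266] [ 0.7 -0.2 -0.9]
peg 84 [373 215   9  13] [0.5057 0.0695] r 0.0384 bearing -171.6
green (array([339.61702128, 171.96808511]), np.int32(188), array([332, 165,  16,  15]))
green (array([339.57837838, 172.13513514]), np.int32(185), array([332, 165,  16,  15]))
red (array([298.07253886, 190.04663212]), np.int32(193), array([290, 183,  17,  15]))
red (array([298.14583333, 190.15104167]), np.int32(192), array([291, 183,  16,  15]))
yellow (array([296.03361345, 224.05882353]), np.int32(119), array([290, 218,  13,  13]))
yellow (array([295.99166667, 224.03333333]), np.int32(120), array([290, 218,  13,  13]))
```

View pics/end.png

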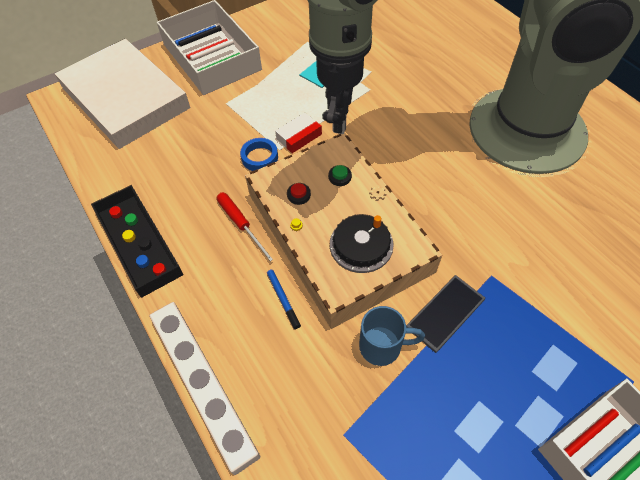

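The peg is now at (377,221), four clicks round. Both buttons (340,172 and 298,190) are up and nothing has visibly moved.

```bash
python3 -c "
from workcell import job_done
print(job_done())"
```

```text
the job is handed in; nothing more can be done
None
```

I turned the dial four clicks clockwise with closed fingers, pressed the green button fully down and released it, then handed the job in at about 20.5 s of the 54 s. `job_done()` gives no verdict, so success rests on my own checks.

- **Dial:** the peg's final bearing is -171.6° in the scene view, against a start of about -50°, so it sits in the fourth click. The first try at the second click stopped right at the tipping point and fell back to click 1 when I withdrew, so I repeated that push.
- **Dial force:** the largest wrist reading I saw while pushing was about 11 N, during the first click. That was more than the 4–5 N expected but under the 20 N limit. I only saw readings at the end of each move call, so a brief higher peak is possible.
- **Green button:** it bottomed at tip height z 0.0857 m, where the force jumped to 27 N, under the 40 N limit. Afterwards the caps of both the green and red buttons are within 0.2 px of their starting image positions.
- **Loose things:** the yellow cap is unchanged by measurement. The others look unmoved in the last picture, but I did not measure them. The arm is clear above the box.
- **Disagreement:** the two cameras differed by about 2–4 mm, mostly in y. I averaged them, and that was accurate enough for this job.

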